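Index a jaw hub to its locking bolt

ROBOT

A 7-joint arm with a two-finger parallel gripper is mounted at the origin on the work surface. World frame = base frame: x ahead of the robot, y to its left, z up, the work surface at z = 0. Lengths are in m, angles in rad, forces in N, time in s.
With the tool pointing down it reaches from about 0.4 to 0.925 m from the base axis. Payload 4.1 kg.
Tool frame: the origin (TCP) lies at the very end of the fingers, on their centre line; the grasp point (between the pads) lies 19 mm behind it; z points along the fingers, y is the direction in which the jaws open and shut (so a half turn about z gives the same grasp; the last joint's range is limited). The gripper opens to 85 mm and grips with 20 to 120 N. Pads are 22 mm wide; open, the fingers measure 114 mm over their backs; the gripper's body (76 mm by 85 mm) begins 54 mm behind the grasp point. The pads swing forward as they close: fully open they stand 13 mm farther back than shut.
Start: joints at [1.159, 0.398, 0.045, 1.537, -0.019, 1.207, -0.051], TCP at [0.2, -0.618, 0.231] pointing down, gripper open.
Joint ranges: [-2.82, 2.82], [-0.49, 2.23], [-1.37, 1.46], [0, 2.46], [-1.36, 4.5], [0.23, 2], [-2.94, 2.94]. Speed limits (rad/s): [2.57, 2.57, 3.14, 3.14, 3.14, 3.14, 3.14].

INTERFACE

Orientations are given as a unit quaternion [x, y, z, w].
In Python, from bench import manip gives the robot as it stands.
- The arm moves only by the shell command python3 -m pendant 'ROWS' [OPENING] [FORCE]. ROWS is JSON, a list of rows, each a list of 6 numbers: the shift along the tool's x, y, z in m, then the turn, a rotation vector about the tool's x, y, z in degrees. A call has 1 to 10 rows; each row is the pose to reach, as a shift and turn from the pose measured when the call began, along the tool's axes at that moment; what a row does not reach only later rows make up. A row lasts 1/12 s, in which the tool goes at most 41.7 mm and 7.16 degrees, less where a joint would pass 70% of its speed; a pose out of reach is approached as far as the arm can. A call with a gripper value outside its range is refused whole. OPENING is the gripper command: -1 is shut, 1 is fully open, values between are in proportion, set as the call begins (- or left out, the last holds). The fingers move at their own pace and stop on an object; FORCE is the grip in N (left out, the last holds). Time passes only in rows, so rows that repeat a pose let the fingers close. It gives the time, the measured TCP pose, the force and the opening at its end, in the units of the state.
- manip.get_state(): the state, without advancing time (a new reading comes with each control period).
- manip.read_camera(name): name is "side" or "top" or "wrist"; returns the picture (384x512x3 uint8, red, green, blue); there is no depth.
- manip.camera_params(name): a dict with "fx", "fy", "cx", "cy" (pixels), "rvec" (rotation vector, rad) and "tvec" (3), from world to camera coordinates, as OpenCV has them; the wrist camera has in their place "tool_from_camera" (4x4, takes a point from camera to tool coordinates, whose origin is the TCP and whose axes are the flange's). Camera axes: x right, y down, z forward; pixel columns grow to the right and rows downward; lengths in m; the calibration is good to about 2 mm. A picture is of the moment at which its call begins: read the wrist's pose just before it. camera_params takes no time and is no camera call.
- manip.sign_off(): hands the job in, once; it reports no verdict.
Trained networks look in the newest picture that a camera, given by its name, has taken for a name from the list of things; names that differ only in an ending like _2 or _b are one class to them, and where a whole thing is asked for, a point or a joint stands for the part that bears it (a point fixed in the world has none). Each returns a list of dicts, best first, with "p" (0 to 1); they miss things now and then, are a little off and sometimes report something else, mostly with a low value. They report only what shows in the picture. A call takes as long as a camera call.
- manip.boxes_of(target, camera): "point" ([x, y, z] in m, in world coordinates, good to about 4 mm: the middle of the surface that is visible of it).
The state is a dict: "time_s": time; "joint_positions": joint angles; "joint_velocities": joint speeds; "tau": joint torques, N m; "ee_pos": TCP position; "tcp_rot": TCP orientation; "force": force on the tool from outside, world axes, zero at the start; "torque": the same for the moment, N m; "gripper_width": finger opening in m.
Only numpy, scipy, OpenCV 4.12 (cv2) and the standard library are available. Lean on these libraries where they do the work, as an engineer would, in place of code of your own. Each camera call takes 0.05 s, during which the arm holds its last target.

TASK

Turn the round jaw hub on its spindle by pushing at its edge until the notch in its rim faces the locking bolt, then push the bolt fully home into the notch. Then, with the bolt home, gently press the hub clockwise (seen from above) until the side of the notch bears against the bolt and the play is taken up, and let go. Do not strain the bolt, leave the hub lying flat on its spindle, and do not disturb the other parts on the bench.

Things in the scene. Friction and masses are not known exactly. Their poses are not given: they have to be found in the camera images.
- fixture: Fixed indexing fixture: dark steel plate, 160 mm (x) by 245 mm (y from -87.5 to +157.5), 15 mm thick, with a steel spindle (30 mm diameter, top 45 mm above the bench). Origin on the spindle axis at bench level, z up; +y points from spindle to locking bolt. The bolt's grey guide (45 mm wide, y 76 to 112 mm) is 37 mm high above the bench.
- mark (a point): Point fixed to the fixture, on the bolt's centre line at the rim of the hub: 60 mm from the spindle axis along the fixture's +y, 25 mm above the bench; axes as the fixture's.
- bolt (a joint): Travel of the steel locking bolt, m: 0 drawn back (tip 67.5 mm from the spindle axis), 0.020 home at its stop (tip 47.5). Slides along the fixture's -y against about 3 N friction and stays put. Nose 10 mm wide, full-round (radius 5), 12 high, 25 above the bench, clamped up to 5 mm to either side of centre (not measured). Delicate: hub must bear with over 1.5 N, never over 8 N.
- bolt_tab (a point): In the middle of the upright push tab at the bolt's outer end, 60 mm above the bench. The tab is 26 mm wide (fixture x), 12 mm thick (fixture y: its outer face is 6 mm farther out along +y), top 65 mm above the bench. Moves with the bolt: 127.5 mm from the spindle axis at joint value 0.
- hub: Loose round aluminium jaw hub, about 0.55 kg, 120 mm diameter, 18 mm thick disc, bore with 1 mm play all round on the spindle. Disc face 33 mm above the bench. Origin at the centre of its underside, z up, +x through the middle of its only notch (22 mm wide, 16 mm deep from the rim, right through). Friction takes 1 to 5 N of a push at a jaw, the most at the jaw opposite the bolt.
- jaw (a point): Centre of the top of one of the hub's three equal upright jaws, 48.5 mm from the hub's axis and 57 mm above the bench. Jaws are centred at 60 (this one), 180 and 300 degrees from the hub's +x, anticlockwise from above; each 17 mm radially, 32 mm across. The spaces between them (0, 120, 240 degrees) are free for a fingertip to push a jaw's flank.
- notch (a point): Middle of the notch's mouth, on the hub's rim circle: 60 mm from the hub's axis along its +x, 10 mm above its underside.
- notch_face (a point): Point on the notch's side wall that comes to bear on the bolt's nose when the hub turns clockwise: 51 mm from the hub's axis along its +x, 11 mm along its +y, 10 mm above its underside. In the fixture's frame its x is somewhere between about -10 and 0 mm when it bears, depending on how the nose is set: it has to be felt.
- race: Bystander: loose steel bearing race, 80 mm diameter, 22 mm high, origin at the centre of its underside.
- bush: Bystander: loose brass flanged bush, 56 mm diameter, 45 mm high, origin at the centre of its underside.
- bin: Bystander: black parts bin, 130 by 100 by 55 mm high, origin at the centre of its underside.

How it is judged:
On the way, in this order (a step that is already met when the one before it is completed fails the run):
1. the notch is turned to face the drawn-back bolt (within 9 mm) (horizontal distance between notch and mark below 0.009 m and value of joint bolt below 0.007 m), for 0.2 s.
2. the bolt is pushed fully home in the notch (value of joint bolt above 0.0175 m and horizontal distance between notch and mark below 0.016 m), for 0.2 s.
3. the robot presses the hub clockwise so that the notch's side bears on the bolt (over 1.5 N) (contact force between hub and bolt above 1.5 N and contact force between the fingers and hub above 1.5 N and x of notch_face in the frame of mark above -0.0106 m and value of joint bolt above 0.0175 m), for 0.2 s.
At the end, for the whole second after the job is handed in: The bolt is home (over 17.5 of its 20 mm) in the hub's notch, the notch within 16 mm of the mark, its clockwise-bearing side still resting against the bolt (over 0.2 N), the hub flat on the plate on its spindle (tilt under 0.05 rad, lifted less than 3 mm) and at rest (all of step 2 and contact force between hub and bolt above 0.2 N and x of notch_face in the frame of mark above -0.0106 m and angle between hub's own z axis and vertical below 0.05 rad and horizontal distance between hub and fixture below 0.003 m and height (world z) of hub below 0.018 m and linear speed of hub below 0.01 m/s); the robot touches nothing.
It fails at once if the force between hub and bolt exceeds 8 N (contact force between hub and bolt above 8 N).
It fails at once if a bystander part is moved by more than 20 mm (distance of any of race, bush, bin from where it was at the start of the episode above 0.02 m).
It also fails if it takes over 70 s, if anything falls off the work surface, if the arm or the gripper's body presses on something with over 40 N, if the wrist force passes 120 N, or if a joint passes its speed limit or range.

## Working session

There is one attempt and no reset: what is moved stays moved. The work goes in short steps, Python scripts to look and compute and a shell command to move; the robot and the scene stay as the last step left them, time stands still between calls to the robot, and variables do not carry over. Pictures are saved under pics/ and viewed, and the job is handed in when it is done.

```bash
ls; mkdir -p pics; cat > h.py <<'E'
import numpy as np, cv2
from scipy.spatial.transform import Rotation as R
from bench import manip
def save(cam,fn):
    im=manip.read_camera(cam); cv2.imwrite('pics/'+fn,cv2.cvtColor(im,cv2.COLOR_RGB2BGR)); return im
def ray(cam,u,v,z):
    p=manip.camera_params(cam)
    Rm=R.from_rotvec(np.array(p['rvec']).ravel()).as_matrix();t=np.array(p['tvec']).ravel()
    d=Rm.T@np.array([(u-p['cx'])/p['fx'],(v-p['cy'])/p['fy'],1]);o=-Rm.T@t
    return o+d*(z-o[2])/d[2]
def proj(cam,P):
    p=manip.camera_params(cam)
    Rm=R.from_rotvec(np.array(p['rvec']).ravel()).as_matrix();t=np.array(p['tvec']).ravel()
    c=Rm@np.array(P)+t
    return c[0]/c[2]*p['fx']+p['cx'],c[1]/c[2]*p['fy']+p['cy']
E
python3 - <<'E'
from h import *
print(manip.get_state())
for c in ['top','side','wrist']:
    save(c,c+'0.png')
    print(c,manip.camera_params(c))
    for n in ['fixture','hub','jaw','notch','bolt','bolt_tab','notch_face','race','bush','bin']:
        try: print(c,n,[(round(d['p'],2),np.round(d['point'],3)) for d in manip.boxes_of(n,c)[:3]])
        except Exception as e: print(n,e)
E
```

```text
pics
{'time_s': 0.0, 'joint_positions': array([ 1.15898443,  0.3991895 ,  0.04501462,  1.53788232, -0.01868079,
        1.20690847, -0.05069099]), 'joint_velocities': array([ 0.00148365,  0.00065886,  0.00028819,  0.0003429 ,  0.0009325 ,
       -0.00112696, -0.00028798]), 'tau': array([-6.67078839e-04, -4.75122857e+01,  1.36452936e+00, -2.54217947e+01,
        1.16825377e-02,  9.48525936e-03,  1.07000719e-05]), 'ee_pos': array([ 0.19985687, -0.61784052,  0.23026368]), 'tcp_rot': array([ 9.87781680e-01,  1.55840898e-01, -2.24996921e-04, -9.57289898e-04]), 'force': array([-0.26079745, -0.15131518, -0.81531398]), 'torque': array([-0.00977158, -0.0822243 , -0.01114498]), 'gripper_width': 0.08548237082840462}
top {'fx': 391.5372634378654, 'fy': 391.5372634378654, 'cx': 255.7311150347646, 'cy': 204.5192994005443, 'rvec': array([ 2.12367245, -2.16517471,  0.1691532 ]), 'tvec': array([-0.00971065,  0.56524315,  1.06556165])}
top fixture [(0.84, array([0.563, 0.033, 0.013]))]
top hub [(0.91, array([ 0.546, -0.032,  0.033])), (0.5, array([0.557, 0.034, 0.016]))]
top jaw [(0.72, array([ 0.546,
[... 999 characters left out ...]
array([0.421, 0.338, 0.02 ]))]
side bin [(0.87, array([0.696, 0.387, 0.026]))]
wrist {'fx': 318.17689510944103, 'fy': 318.17689510944103, 'cx': 262.919419478157, 'cy': 190.04851823592503, 'tool_from_camera': array([[-8.96580557e-04, -9.52989505e-01, -3.03001979e-01,
         7.76590637e-02],
       [ 9.99999516e-01, -7.31708790e-04, -6.57650246e-04,
         6.47922597e-04],
       [ 4.05024571e-04, -3.03002422e-01,  9.52989700e-01,
        -1.41805330e-01],
       [ 0.00000000e+00,  0.00000000e+00,  0.00000000e+00,
         1.00000000e+00]])}
wrist fixture []
wrist hub []
wrist jaw []
wrist notch []
wrist bolt []
wrist bolt_tab []
wrist notch_face []
wrist race []
wrist bush []
wrist bin []
```

View pics/top0.png

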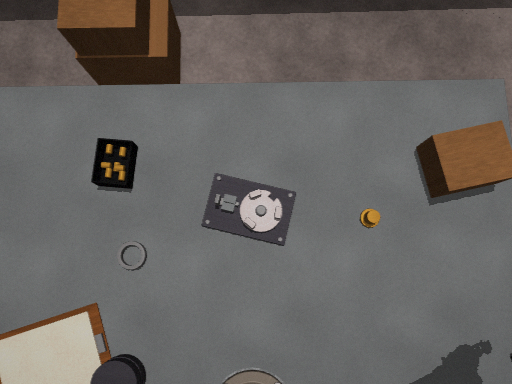

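View pics/side0.png

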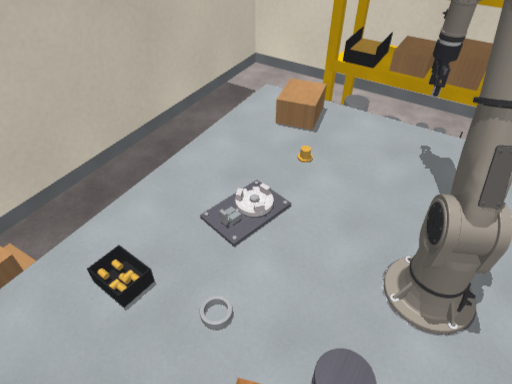

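```bash
python3 - <<'E'
from h import *
im=cv2.imread('pics/top0.png')
u,v=proj('top',[0.555,0.02,0.03]);u,v=int(u),int(v);print(u,v)
c=im[v-75:v+75,u-90:u+90];cv2.imwrite('pics/crop0.png',cv2.resize(c,None,fx=4.4,fy=4,interpolation=cv2.INTER_CUBIC) if 0 else cv2.resize(c,None,fx=4,fy=4,interpolation=cv2.INTER_CUBIC))
print(u-90,v-75)
print(manip.get_state()['time_s'])
E
```

```text
241 208
151 133
1.65
```

View pics/crop0.png

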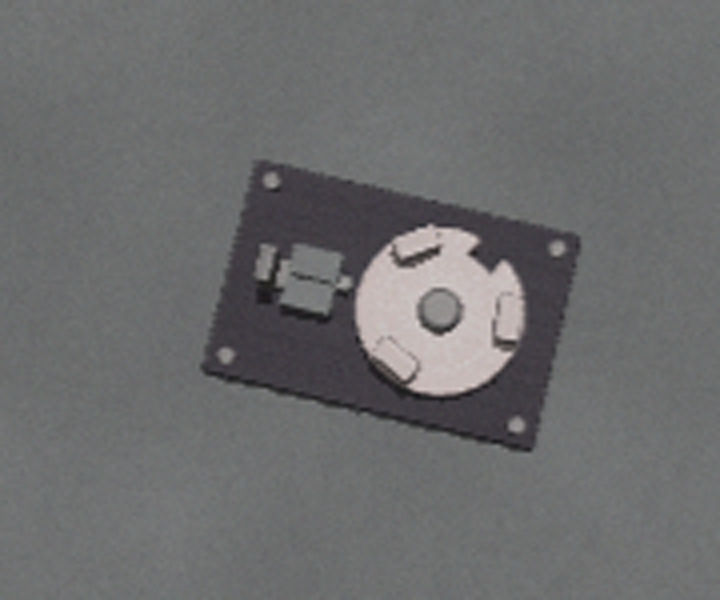

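The top crop shows the spindle at crop (440,308), the notch at (488,255) and the bolt nose at about (345,285). So the hub needs roughly +117° anticlockwise. I'll compute the poses next.

```bash
python3 - <<'E'
from h import *
f=lambda u,v,z: ray('top',151+(u-0)/4-.375,133+v/4-.375,z)[:2]
C=[f(257,160,.015),f(580,236,.015),f(532,450,.015),f(205,374,.015)]
C=np.array(C);print(C)
yd=(C[0]+C[3]-C[1]-C[2]);yd/=np.linalg.norm(yd);xd=np.array([yd[1],-yd[0]])
c=C.mean(0);o=c-35e-3*yd
print('origin',o,'ydir deg',np.degrees(np.arctan2(yd[1],yd[0])))
xx=(C[0]+C[1]-C[2]-C[3]);print(np.degrees(np.arctan2(xx[1],xx[0])),np.linalg.norm(xx)/2,np.linalg.norm(C[0]+C[3]-C[1]-C[2])/2)
print('spindle',f(440,306,.045))
F=lambda p:(np.dot(p-o,xd)*1e3,np.dot(p-o,yd)*1e3)
print('notch',F(f(486,256,.033)));print('nose',F(f(345,284,.025)));print('tab',F(f(267,262,.065)))
m=manip.get_state();r=R.from_quat(m['tcp_rot']).as_matrix();print(r)
E
```

```text
[[ 0.66642054  0.09740761]
 [ 0.6051413  -0.13806691]
 [ 0.45029145 -0.09828293]
 [ 0.50931672  0.13540875]]
origin [ 0.54909899 -0.03478651] ydir deg 75.61797735894669
-14.001094433249712 0.16075261442755054 0.24217250579375676
spindle [ 0.55125772 -0.03418537]
notch (np.float64(46.46632854111958), np.float64(-22.540997369087776))
nose (np.float64(4.62891320737736), np.float64(71.64353935281974))
tab (np.float64(1.5514320882570076), np.float64(124.89156404211576))
[[ 9.51442745e-01  3.07825766e-01  4.11039906e-06]
 [ 3.07825763e-01 -9.51442734e-01 -1.56727462e-04]
 [-4.43339417e-05  1.50382493e-04 -9.99999988e-01]]
```

```bash
python3 -m pendant '[[0.0255,-0.025,0,0,0,3.2],[0.051,-0.05,0,0,0,6.4],[0.0765,-0.075,0,0,0,9.6],[0.102,-0.1,0,0,0,12.8],[0.1275,-0.125,0,0,0,16],[0.153,-0.15,0,0,0,19.2],[0.1785,-0.175,0,0,0,22.4],[0.204,-0.2,0,0,0,25.6],[0.2295,-0.225,0,0,0,28.8],[0.255,-0.25,0,0,0,32.2]]' -1 40
python3 - <<'E'
from h import *
s=manip.get_state();r=R.from_quat(s['tcp_rot']).as_matrix()
print(s['ee_pos'],r[:,0], r.T@(np.array([.531,.012,.19])-s['ee_pos']))
E
```

```text
time_s: 2.48
ee_pos: [0.3662, -0.3006, 0.2317]
tcp_rot: [0.992, -0.126, 0.0, 0.0]
force: [0.4, -0.9, -0.7]
gripper_width: 0.0005
[ 0.36624836 -0.30055359  0.23165049] [ 9.68399064e-01 -2.49404693e-01  7.42615144e-04] [ 0.08156207 -0.34378871  0.04152787]
```

```bash
python3 -m pendant '[[0.008,-0.034,0.004,0,0,0],[0.016,-0.069,0.008,0,0,0],[0.024,-0.103,0.012,0,0,0],[0.033,-0.138,0.016,0,0,0],[0.041,-0.172,0.02,0,0,0],[0.049,-0.206,0.024,0,0,0],[0.057,-0.241,0.028,0,0,0],[0.065,-0.275,0.032,0,0,0],[0.082,-0.344,0.041,0,0,0],[0.082,-0.344,0.041,0,0,0]]'
python3 - <<'E'
from h import *
s=manip.get_state();print(s['ee_pos'],s['force'])
save('wrist','w1.png')
for n in ['fixture','hub','jaw','notch','bolt','bolt_tab']:
    print(n,[(round(d['p'],2),np.round(d['point'],3)) for d in manip.boxes_of(n,'wrist')[:3]])
E
```

```text
time_s: 3.32
ee_pos: [0.5327, 0.0157, 0.1906]
tcp_rot: [0.992, -0.125, 0.001, -0.001]
force: [0.2, -0.4, 1.1]
gripper_width: -0.0001
[0.53271799 0.01567206 0.19059953] [ 0.23751453 -0.37498352  1.11720965]
fixture [(0.82, array([0.58 , 0.032, 0.014])), (0.54, array([ 0.551, -0.032,  0.036]))]
hub [(0.64, array([ 0.552, -0.033,  0.036]))]
jaw [(0.89, array([ 0.551, -0.033,  0.033]))]
notch [(0.82, array([ 0.553, -0.037,  0.036]))]
bolt [(0.94, array([0.58 , 0.083, 0.054]))]
bolt_tab [(0.77, array([0.581, 0.082, 0.053]))]
```

View pics/w1.png

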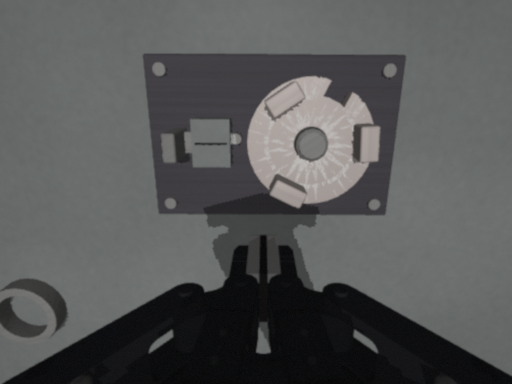

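```bash
python3 - <<'E'
import cv2
im=cv2.imread('pics/w1.png');c=im[45:225,140:410]
c=cv2.convertScaleAbs(c,alpha=1.5,beta=20)
cv2.imwrite('pics/w1c.png',cv2.resize(c,(798,532),interpolation=cv2.INTER_CUBIC))
E
```

```text
(no output)
```

View pics/w1c.png

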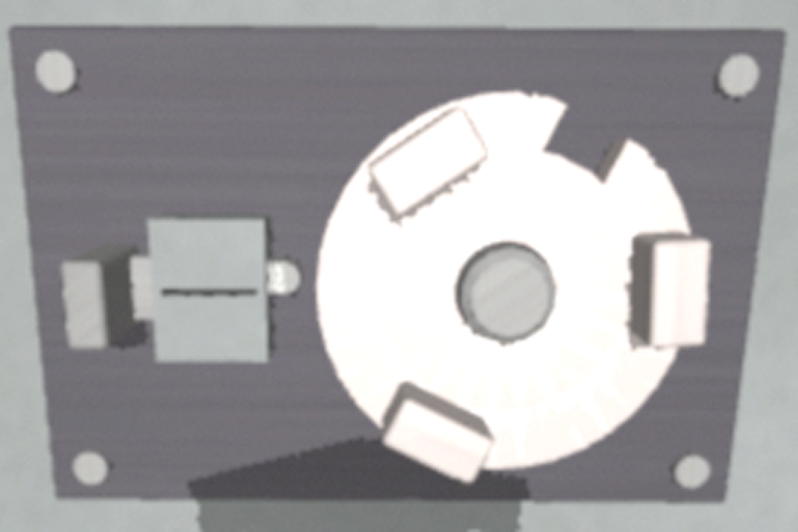

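```bash
cat >> h.py <<'E'
O=np.array([0.550,-0.0344]);PH=np.radians(75.7)
def setfix(o,ph):
    global O,PH
    O=np.array(o);PH=ph
def fx(p):
    y=np.array([np.cos(PH),np.sin(PH)]);x=np.array([y[1],-y[0]])
    return np.array([np.dot(p[:2]-O,x),np.dot(p[:2]-O,y)])*1e3
def wray(u,v,z,pos,q):
    p=manip.camera_params('wrist');T=np.eye(4);T[:3,:3]=R.from_quat(q).as_matrix();T[:3,3]=pos
    W=T@p['tool_from_camera']
    d=W[:3,:3]@np.array([(u-p['cx'])/p['fx'],(v-p['cy'])/p['fy'],1]);o=W[:3,3]
    return o+d*(z-o[2])/d[2]
E
python3 - <<'E'
from h import *
s=manip.get_state();P,q=s['ee_pos'],s['tcp_rot'];print(P,s['force'])
k=270/798
f=lambda u,v,z: wray(140+u*k-.33,45+v*k-.33,z,P,q)
C=np.array([f(10,28,.015),f(785,32,.015),f(725,500,.015),f(57,497,.015)])[:,:2]
yd=(C[0]+C[3]-C[1]-C[2]);L=np.linalg.norm(yd)/2;yd/=np.linalg.norm(yd)
xx=(C[0]+C[1]-C[2]-C[3])
o=C.mean(0)-.035*yd
print(C,L,np.linalg.norm(xx)/2,np.degrees(np.arctan2(yd[1],yd[0])),np.degrees(np.arctan2(xx[1],xx[0])),o)
sp=f(508,291,.045);print('spindle',sp)
import h
h.setfix(sp[:2],np.arctan2(yd[1],yd[0]))
for n,p in dict(guideTL=f(148,218,.037),guideBL=f(157,362,.037),gTR=f(265,218,.037),gBR=f(268,361,.037),slot1=f(163,292,.037),slot2=f(256,292,.037),noseT=f(285,260,.031),noseB=f(285,296,.031),tip=f(301,278,.028),tabTL=f(63,262,.065),tabTR=f(101,260,.065),tabBL=f(72,347,.065),tabBR=f(107,347,.065),n1=f(566,104,.033),n2=f(628,141,.033)).items(): print(n,np.round(h.fx(p),1))
a=h.fx((f(566,104,.033)+f(628,141,.033))/2);print(np.degrees(np.arctan2(a[1],a[0])))
E
```

```text
[0.53113315 0.01014537 0.19059087] [ 0.90000962  0.14360807 -0.22962753]
[[ 0.66397216  0.08893861]
 [ 0.60167663 -0.14481132]
 [ 0.44978224 -0.104541  ]
 [ 0.51234674  0.12947727]] 0.2420728843389658 0.15704646279539822 75.05465073808449 -14.908568221252624 [ 0.54791803 -0.04155014]
spindle [ 0.5500658  -0.04090442  0.045     ]
guideTL [ 20.7 110.7]
guideBL [-24.8 110.7]
gTR [20.9 74.7]
gBR [-24.3  74.9]
slot1 [ -2.1 107.4]
slot2 [-2.  78.1]
noseT [ 7.3 69.3]
noseB [-4.2 69.5]
tip [ 1.1 64.5]
tabTL [ 10.8 129.2]
tabTR [ 11.4 118.4]
tabBL [-13.7 128.8]
tabBR [-13.6 118.7]
n1 [ 54.6 -16.4]
n2 [ 44.  -36.1]
-28.046460131534886
```

```bash
python3 - <<'E'
from h import *
s=manip.get_state();print(s['ee_pos'],s['tcp_rot'],s['force'])
im=save('wrist','w2.png');c=im[45:225,140:410][:,:,::-1]
c=cv2.convertScaleAbs(c,alpha=1.2,beta=10)
cv2.imwrite('pics/w2c.png',cv2.resize(c,(798,532),interpolation=cv2.INTER_CUBIC))
print(manip.get_state()['ee_pos'])
E
```

```text
[0.53113315 0.01014537 0.19059087] [ 9.91887212e-01 -1.27117830e-01  3.22536717e-04  8.43579091e-04] [ 0.90000962  0.14360807 -0.22962753]
[0.53119601 0.01013748 0.19068674]
```

View pics/w2c.png

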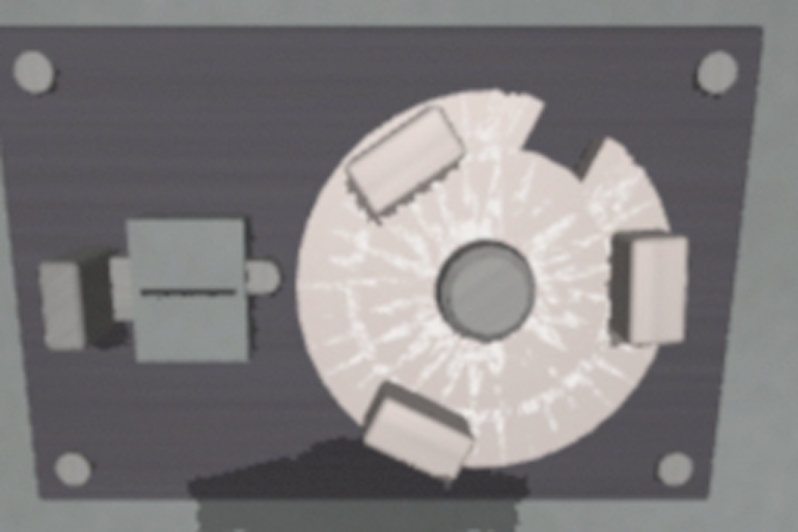

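```bash
python3 - <<'E'
from h import *
import h
from scipy.optimize import least_squares
s=manip.get_state();P,q=s['ee_pos'],s['tcp_rot']
k=270/798
px=[((486,291),(0,0,.045)),((762,27),(80,-87.5,.015)),((708,499),(-80,-87.5,.015)),((40,497),(-80,157.5,.015)),((128,219),(22.5,112,.037)),((137,361),(-22.5,112,.037)),((245,218),(22.5,76,.037)),((248,360),(-22.5,76,.037))]
f=lambda u,v,z,d=0: wray(140+u*k-.33,45+v*k-.33,z+d,P,q)
def res(a):
    h.setfix(a[:2],a[2]);return np.concatenate([h.fx(f(*p,w[2],a[3]))-np.array(w[:2]) for p,w in px])
r=least_squares(res,[.55,-.035,1.31,0]);print(r.x,np.degrees(r.x[2]));print(r.fun.reshape(-1,2).round(1))
d=r.x[3]
for n,p in dict(noseT=f(265,260,.031,d),noseB=f(265,296,.031,d),nT2=f(265,260,.025,d),nB2=f(265,296,.025,d),tip=f(281,278,.028,d),rodT=f(115,257,.031,d),rodB=f(121,321,.031,d),tabTL=f(41,262,.065,d),tabTR=f(79,260,.065,d),tabBL=f(49,348,.065,d),tabBR=f(86,347,.065,d),n1=f(545,101,.033,d),n2=f(607,138,.033,d)).items(): print(n,np.round(h.fx(p),1))
a=h.fx((f(545,101,.033,d)+f(607,138,.033,d))/2);print(a,np.degrees(np.arctan2(a[1],a[0])))
E
```

```text
[ 0.54996211 -0.03492732  1.31490481 -0.00386472] 75.3384960458674
[[ 1.1  0.5]
 [-0.3  0.1]
 [-0.4 -0.5]
 [ 0.6 -0.3]
 [-0.2 -0. ]
 [-0.6  0.5]
 [ 0.1 -0.5]
 [-0.3  0.2]]
noseT [ 8.8 70.3]
noseB [-2.8 70.7]
nT2 [ 8.1 70.9]
nB2 [-3.8 71.3]
tip [ 2.6 65.5]
rodT [  9.8 118.5]
rodB [-11.  118.2]
tabTL [ 12.7 130.9]
tabTR [ 13.2 120. ]
tabBL [-12.5 131.2]
tabBR [-12.2 120.3]
n1 [ 57.2 -16.8]
n2 [ 46.4 -36.5]
[ 51.76376593 -26.6737743 ] -27.261968821999265
```

```bash
python3 - <<'E'
from h import *
s=manip.get_state();print(s['joint_positions'],s['time_s'],s['force'])
r=R.from_quat(s['tcp_rot']).as_matrix();print(np.degrees(np.arctan2(r[1,0],r[0,0])))
O=np.array([.550,-.0349]);ph=np.radians(75.34-90)
for J in np.arange(262,389,10):
    j=np.radians(J)
    p=48.5e-3*np.array([np.cos(j),np.sin(j)])-27e-3*np.array([-np.sin(j),np.cos(j)])
    c,s_=np.cos(ph),np.sin(ph)
    w=O+np.array([c*p[0]-s_*p[1],s_*p[0]+c*p[1]])
    print(J,w.round(4),'yaw',J-270-14.66, 'in tool now',(r.T@(np.r_[w,.037]-s['ee_pos'])).round(4))
E
```

```text
[ 0.23324135  0.24037771 -0.38947004  1.86049705  0.10577453  1.06005036
 -2.02384943] 3.7167 [ 0.2327071  -0.1919648   0.26001157]
-14.619193817631375
262 [ 0.5064 -0.0693] yaw -22.66 in tool now [-0.0041  0.0829  0.1538]
272 [ 0.513  -0.0763] yaw -12.66 in tool now [0.0041 0.088  0.1538]
282 [ 0.5208 -0.0821] yaw -2.66 in tool now [0.013  0.0917 0.1538]
292 [ 0.5294 -0.0865] yaw 7.34 in tool now [0.0225 0.0937 0.1538]
302 [ 0.5387 -0.0892] yaw 17.34 in tool now [0.0322 0.0941 0.1539]
312 [ 0.5483 -0.0904] yaw 27.34 in tool now [0.0417 0.0927 0.1539]
322 [ 0.558  -0.0898] yaw 37.34 in tool now [0.051  0.0898 0.1539]
332 [ 0.5674 -0.0876] yaw 47.34 in tool now [0.0595 0.0852 0.1539]
342 [ 0.5763 -0.0838] yaw 57.34 in tool now [0.0671 0.0793 0.1539]
352 [ 0.5844 -0.0785] yaw 67.34 in tool now [0.0736 0.0721 0.1539]
362 [ 0.5914 -0.0719] yaw 77.34 in tool now [0.0788 0.0639 0.1539]
372 [ 0.5972 -0.0641] yaw 87.34 in tool now [0.0824 0.055  0.1539]
382 [ 0.6016 -0.0555] yaw 97.34 in tool now [0.0845 0.0455 0.1538]
```

```bash
python3 -m pendant '[[-0.001,0.03,0.03,0,0,4],[-0.003,0.06,0.06,0,0,8],[-0.004,0.083,0.09,0,0,8],[-0.004,0.083,0.1,0,0,8],[-0.004,0.083,0.12,0,0,8],[-0.004,0.083,0.14,0,0,8],[-0.004,0.083,0.1526,0,0,8],[-0.004,0.083,0.1526,0,0,8]]'
python3 - <<'E'
from h import *
s=manip.get_state();print(s['ee_pos'],s['force'])
E
cat > plan.py <<'E'
# python3 plan.py J0 step n : rows in present tool axes for jaw angle J (fixture deg)
from h import *
import sys
s=manip.get_state();r=R.from_quat(s['tcp_rot'])
O=np.array([.550,-.0349]);ph=np.radians(-14.66)
yaw0=np.degrees(np.arctan2(r.as_matrix()[1,0],r.as_matrix()[0,0]))
print(s['time_s'],s['ee_pos'].round(4),s['force'].round(1),'yaw',yaw0)
J0,st,n=map(float,sys.argv[1:4]);off=float(sys.argv[4]) if len(sys.argv)>4 else -27
for i in range(int(n)):
    J=J0+st*i;j=np.radians(J)
    p=48.5e-3*np.array([np.cos(j),np.sin(j)])+off*1e-3*np.array([-np.sin(j),np.cos(j)])
    c,s_=np.cos(ph),np.sin(ph);w=O+np.array([c*p[0]-s_*p[1],s_*p[0]+c*p[1]])
    d=r.inv().apply(np.r_[w,.038]-s['ee_pos'])
    print(J,d.round(4).tolist(),'rz',round(-((J-270-14.66-yaw0+180)%360-180),1))
E
python3 plan.py 265 3 10
```

```text
time_s: 4.38
ee_pos: [0.504, -0.0702, 0.036]
tcp_rot: [0.98, -0.197, -0.002, 0.001]
force: [-0.5, 0.1, 0.1]
gripper_width: 0.0002
[ 0.50398629 -0.07018192  0.03603113] [-0.49311923  0.08409159  0.06058649]
4.3833 [ 0.504  -0.0702  0.036 ] [-0.5  0.1  0.1] yaw -22.71080717932886
265.0 [0.0044, -0.0004, -0.002] rz -3.1
268.0 [0.0071, 0.0008, -0.002] rz -6.1
271.0 [0.0098, 0.0018, -0.002] rz -9.1
274.0 [0.0125, 0.0028, -0.002] rz -12.1
277.0 [0.0153, 0.0035, -0.002] rz -15.1
280.0 [0.0182, 0.0042, -0.002] rz -18.1
283.0 [0.021, 0.0047, -0.002] rz -21.1
286.0 [0.0239, 0.005, -0.002] rz -24.1
289.0 [0.0268, 0.0052, -0.0021] rz -27.1
292.0 [0.0297, 0.0052, -0.0021] rz -30.1
```

```bash
python3 -m pendant '[[0.0044,-0.0004,-0.002,0,0,-3.1],[0.0071,0.0008,-0.002,0,0,-6.1],[0.0098,0.0018,-0.002,0,0,-9.1],[0.0125,0.0028,-0.002,0,0,-12.1],[0.0153,0.0035,-0.002,0,0,-15.1],[0.0182,0.0042,-0.002,0,0,-18.1],[0.021,0.0047,-0.002,0,0,-21.1],[0.0239,0.005,-0.002,0,0,-24.1],[0.0268,0.0052,-0.002,0,0,-27.1],[0.0297,0.0052,-0.002,0,0,-30.1]]'
python3 plan.py 296 4 10
```

```text
time_s: 5.22
ee_pos: [0.5283, -0.0865, 0.0388]
tcp_rot: [0.998, 0.065, -0.003, 0.0]
force: [-3.3, 1.8, 0.3]
gripper_width: -0.0001
5.2167 [ 0.5283 -0.0865  0.0388] [-3.3  1.8  0.3] yaw 7.478891480330317
296.0 [0.0046, 0.0018, 0.0008] rz -3.9
300.0 [0.0081, 0.0034, 0.0008] rz -7.9
304.0 [0.0118, 0.0046, 0.0008] rz -11.9
308.0 [0.0155, 0.0057, 0.0007] rz -15.9
312.0 [0.0193, 0.0064, 0.0007] rz -19.9
316.0 [0.0232, 0.0069, 0.0007] rz -23.9
320.0 [0.027, 0.0071, 0.0007] rz -27.9
324.0 [0.0309, 0.0071, 0.0006] rz -31.9
328.0 [0.0348, 0.0068, 0.0006] rz -35.9
332.0 [0.0386, 0.0062, 0.0006] rz -39.9
```

```bash
python3 -m pendant '[[0.0046,0.0018,0.0008,0,0,-3.9],[0.0081,0.0034,0.0008,0,0,-7.9],[0.0118,0.0046,0.0008,0,0,-11.9],[0.0155,0.0057,0.0007,0,0,-15.9],[0.0193,0.0064,0.0007,0,0,-19.9],[0.0232,0.0069,0.0007,0,0,-23.9],[0.027,0.0071,0.0007,0,0,-27.9],[0.0309,0.0071,0.0006,0,0,-31.9],[0.0348,0.0068,0.0006,0,0,-35.9],[0.0386,0.0062,0.0006,0,0,-39.9]]'
python3 plan.py 336 4 10
```

```text
time_s: 6.05
ee_pos: [0.566, -0.0891, 0.0387]
tcp_rot: [0.915, 0.403, -0.005, -0.0]
force: [-4.0, -1.2, 1.0]
gripper_width: -0.0001
6.05 [ 0.566  -0.0891  0.0387] [-4.  -1.2  1. ] yaw 47.472279514291735
336.0 [0.0055, 0.0018, 0.0007] rz -3.9
340.0 [0.009, 0.0033, 0.0006] rz -7.9
344.0 [0.0127, 0.0046, 0.0006] rz -11.9
348.0 [0.0164, 0.0056, 0.0005] rz -15.9
352.0 [0.0202, 0.0064, 0.0005] rz -19.9
356.0 [0.0241, 0.0069, 0.0005] rz -23.9
360.0 [0.0279, 0.0071, 0.0004] rz -27.9
364.0 [0.0318, 0.007, 0.0004] rz -31.9
368.0 [0.0357, 0.0067, 0.0004] rz -35.9
372.0 [0.0395, 0.0061, 0.0003] rz -39.9
```

```bash
python3 -m pendant '[[0.0055,0.0018,0.0007,0,0,-3.9],[0.009,0.0033,0.0006,0,0,-7.9],[0.0127,0.0046,0.0006,0,0,-11.9],[0.0164,0.0056,0.0005,0,0,-15.9],[0.0202,0.0064,0.0005,0,0,-19.9],[0.0241,0.0069,0.0005,0,0,-23.9],[0.0279,0.0071,0.0004,0,0,-27.9],[0.0318,0.007,0.0004,0,0,-31.9],[0.0357,0.0067,0.0004,0,0,-35.9],[0.0395,0.0061,0.0003,0,0,-39.9]]'
python3 plan.py 374 2 8
python3 - <<'E'
from h import *
im=save('wrist','w3.png')
im=save('top','t3.png')
E
```

```text
time_s: 6.88
ee_pos: [0.5968, -0.0667, 0.0388]
tcp_rot: [0.723, 0.691, -0.006, -0.001]
force: [0.1, -1.7, -1.4]
gripper_width: -0.0001
6.8833 [ 0.5968 -0.0667  0.0388] [ 0.1 -1.7 -1.4] yaw 87.42141966696666
374.0 [0.0044, 0.0012, 0.0007] rz -1.9
376.0 [0.0061, 0.0021, 0.0007] rz -3.9
378.0 [0.0079, 0.0029, 0.0007] rz -5.9
380.0 [0.0097, 0.0036, 0.0007] rz -7.9
382.0 [0.0115, 0.0043, 0.0007] rz -9.9
384.0 [0.0133, 0.0049, 0.0006] rz -11.9
386.0 [0.0152, 0.0054, 0.0006] rz -13.9
388.0 [0.0171, 0.0059, 0.0006] rz -15.9
```

View pics/w3.png

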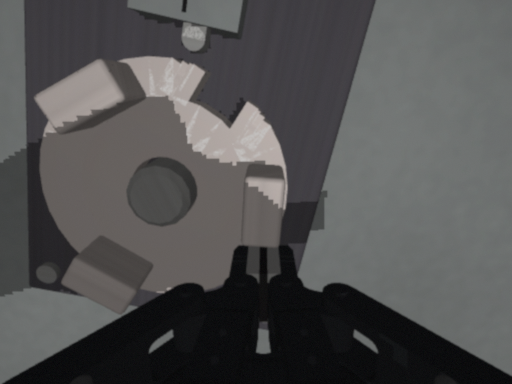

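```bash
cat >> h.py <<'E'
setfix([.550,-.0349],np.radians(75.34))
E
python3 - <<'E'
from h import *
s=manip.get_state();P,q=s['ee_pos'],s['tcp_rot'];print(P,s['force'])
f=lambda u,v,z: fx(wray(u,v,z-.0039,P,q))
for n,p in dict(sp=f(160,190,.045),a=f(205,70,.033),b=f(250,102,.033),noseL=f(182,37,.031),noseR=f(207,41,.031),tip=f(194,51,.028),gL=f(128,8,.037),gR=f(239,33,.037)).items(): print(n,p.round(1))
E
```

```text
[ 0.59736102 -0.06544755  0.03878742] [ 0.02287646 -0.96293217 -0.00468564]
sp [0.7 4.6]
a [11.  60.3]
b [33.3 51. ]
noseL [-1.3 71.7]
noseR [ 9.7 72.3]
tip [ 4.  67.3]
gL [-23.   77.4]
gR [23.5 77.6]
```

```bash
python3 -m pendant '[[0.0044,0.0012,0.0007,0,0,-1.9],[0.0061,0.0021,0.0007,0,0,-3.9],[0.0079,0.0029,0.0007,0,0,-5.9],[0.0097,0.0036,0.0007,0,0,-7.9],[0.0115,0.0043,0.0007,0,0,-9.9],[0.0133,0.0049,0.0006,0,0,-11.9],[0.0142,0.0052,0.0006,0,0,-12.9],[0.0142,0.0052,0.0006,0,0,-12.9]]'
python3 plan.py 386 1 4
python3 - <<'E'
from h import *
im=save('wrist','w4.png')
E
```

```text
time_s: 7.65
ee_pos: [0.6034, -0.0524, 0.0386]
tcp_rot: [0.642, 0.767, -0.005, -0.002]
force: [-1.6, -3.0, 1.7]
gripper_width: -0.0
7.65 [ 0.6034 -0.0524  0.0386] [-1.6 -3.   1.7] yaw 100.14397429777443
386.0 [0.0007, -0.0004, 0.0006] rz -1.2
387.0 [0.0015, 0.0, 0.0006] rz -2.2
388.0 [0.0024, 0.0005, 0.0006] rz -3.2
389.0 [0.0033, 0.0009, 0.0005] rz -4.2
```

View pics/w4.png

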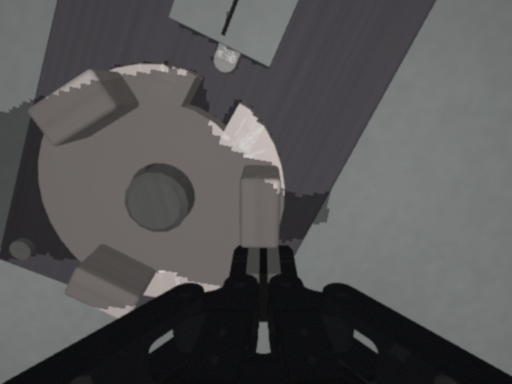

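```bash
python3 - <<'E'
from h import *
s=manip.get_state();P,q=s['ee_pos'],s['tcp_rot'];print(P,s['force'])
for dz in (0,-.0039):
  f=lambda u,v,z: fx(wray(u,v,z+dz,P,q))
  for n,p in dict(sp=f(159,197,.045),a=f(200,75,.033),b=f(242,103,.033),noseL=f(214,54,.031),noseR=f(239,62,.031),tip=f(224,72,.026),gL=f(170,17,.037),gR=f(270,67,.037)).items(): print(n,p.round(1))
E
```

```text
[ 0.60341437 -0.05241779  0.03851905] [-1.3010794  -3.41485857  2.29011323]
sp [1.  4.8]
a [-3.2 60.3]
b [18.1 57.1]
noseL [-1.2 70.7]
noseR [ 9.9 72.3]
tip [ 4.9 65.7]
gL [-21.5  75.9]
gR [23.1 75.7]
sp [0.3 3. ]
a [-4.  60.1]
b [17.9 56.9]
noseL [-1.9 70.8]
noseR [ 9.5 72.4]
tip [ 4.4 65.6]
gL [-22.7  76.2]
gR [23.1 75.9]
```

```bash
python3 -m pendant '[[0.0015,0,0.0006,0,0,-2.2],[0.0024,0.0005,0.0006,0,0,-3.2],[0.0033,0.0009,0.0005,0,0,-4.2],[0.0042,0.0013,0.0005,0,0,-5.2],[0.0042,0.0013,0.0005,0,0,-5.2]]'
python3 - <<'E'
from h import *
s=manip.get_state();print(s['ee_pos'],s['force'])
im=save('wrist','w5.png')[0:140,110:310,::-1]
cv2.imwrite('pics/w5c.png',cv2.resize(cv2.convertScaleAbs(im,alpha=1.5,beta=20),(800,560),interpolation=cv2.INTER_CUBIC))
s=manip.get_state();print(s['ee_pos'],s['force'])
E
```

```text
time_s: 8.12
ee_pos: [0.6046, -0.048, 0.0384]
tcp_rot: [0.606, 0.795, -0.005, -0.001]
force: [0.1, -2.9, 2.4]
gripper_width: -0.0001
[ 0.60457446 -0.04798189  0.0383506 ] [ 0.08644982 -2.85217912  2.44617216]
[ 0.60456207 -0.04796335  0.03830097] [ 0.3382324  -3.48676606  2.34275959]
```

View pics/w5c.png

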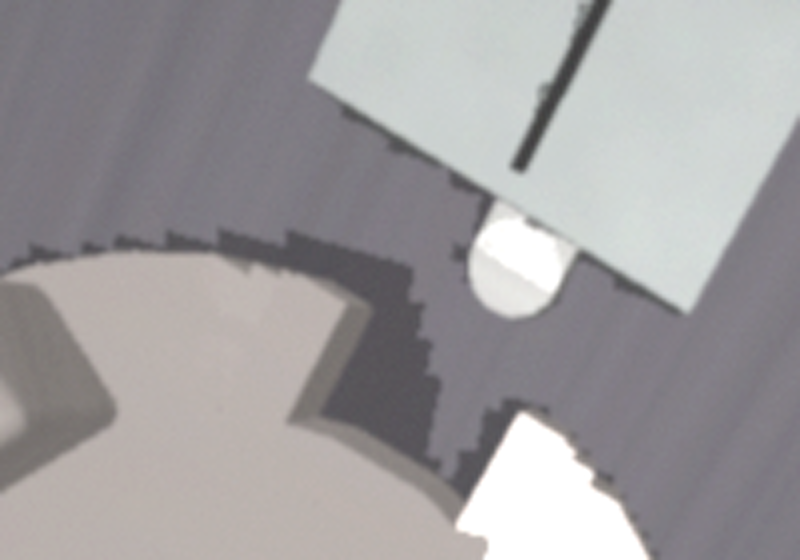

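```bash
python3 - <<'E'
from h import *
s=manip.get_state();P,q=s['ee_pos'],s['tcp_rot']
for dz in (0,-.0039):
  f=lambda u,v,z: fx(wray(110+u/4-.4,v/4-.4,z+dz,P,q))
  for n,p in dict(a=f(370,300,.033),b=f(522,409,.033),ain=f(292,422,.033),bin=f(457,527,.033),noseL=f(470,250,.031),noseR=f(575,252,.031),nL2=f(489,205,.031),nR2=f(577,255,.031),tip=f(513,319,.025),gL=f(310,78,.037),gR=f(687,313,.037)).items(): print(n,p.round(1))
E
```

```text
a [-8.1 59.8]
b [11.8 58. ]
ain [-9.9 44. ]
bin [11.5 42.9]
noseL [-1.3 69.7]
noseR [ 8.8 75.2]
nL2 [-1.6 74.7]
nR2 [ 9.1 75.1]
tip [ 5.7 65.7]
gL [-22.   75.9]
gR [22.4 75.6]
a [-8.8 59.6]
b [11.6 57.7]
ain [-10.6  43.3]
bin [11.4 42.2]
noseL [-1.8 69.7]
noseR [ 8.5 75.4]
nL2 [-2.1 74.9]
nR2 [ 8.8 75.2]
tip [ 5.4 65.6]
gL [-23.1  76.1]
gR [22.5 75.8]
```

```bash
python3 -m pendant '[[-0.004,0,0,0,0,0],[-0.006,0,-0.005,0,0,0],[-0.006,0,-0.03,0,0,0],[-0.006,0,-0.062,0,0,0],[-0.006,0,-0.062,0,0,0]]'
cat > tgt.py <<'E'
# python3 tgt.py fx_mm fy_mm z_m yawrel : shift in present tool axes
from h import *
import sys
s=manip.get_state();r=R.from_quat(s['tcp_rot'])
x,y,z,yr=map(float,sys.argv[1:5])
O=np.array([.550,-.0349]);ph=np.radians(-14.66);c,s_=np.cos(ph),np.sin(ph)
w=O+np.array([c*x-s_*y,s_*x+c*y])/1e3
m=r.as_matrix();yaw0=np.degrees(np.arctan2(m[1,0],m[0,0]))
print(s['time_s'],'fix',fx(s['ee_pos']).round(1),s['ee_pos'][2].round(4),'yawrel',round(yaw0+14.66,1),'F fix',np.round([c*s['force'][0]+s_*s['force'][1],-s_*s['force'][0]+c*s['force'][1],s['force'][2]],2))
print(r.inv().apply(np.r_[w,z]-s['ee_pos']).round(4),'rz',round(-((yr-14.66-yaw0+180)%360-180),1), 'tilt',m[:,2].round(3))
E
python3 tgt.py 0 154 0.1 90; python3 tgt.py 0 154 0.05 90
```

```text
time_s: 8.58
ee_pos: [0.6105, -0.0514, 0.1059]
tcp_rot: [0.606, 0.795, -0.001, 0.002]
force: [1.5, 0.8, 1.1]
gripper_width: 0.0
8.5833 fix [62.7 -0.6] 0.1059 yawrel 120.0 F fix [1.24 1.12 1.08]
[0.1653 0.023  0.0052] rz 30.0 tilt [ 0.002 -0.004 -1.   ]
8.5833 fix [62.7 -0.6] 0.1059 yawrel 120.0 F fix [1.24 1.12 1.08]
[0.1655 0.0229 0.0552] rz 30.0 tilt [ 0.002 -0.004 -1.   ]
```

```bash
python3 -m pendant '[[0.035,0.005,0.004,0,0,6],[0.07,0.01,0.004,0,0,12],[0.105,0.015,0.004,0,0,18],[0.14,0.019,0.004,0,0,24],[0.1655,0.023,0.004,0,0,30],[0.1655,0.023,0.004,0,0,30],[0.1655,0.023,0.03,0,0,30],[0.1655,0.023,0.0555,0,0,30],[0.1655,0.023,0.0555,0,0,30]]'
python3 tgt.py 0 148 0.05 90
python3 - <<'E'
from h import *
save('wrist','w6.png')
E
```

```text
time_s: 9.33
ee_pos: [0.5852, 0.1132, 0.0454]
tcp_rot: [0.791, 0.612, -0.004, -0.0]
force: [-0.9, -0.9, -0.2]
gripper_width: 0.0004
9.3333 fix [ -3.4 152.2] 0.0454 yawrel 90.1 F fix [-0.69 -1.12 -0.16]
[-0.0043  0.0034 -0.0046] rz 0.1 tilt [-0.007 -0.005 -1.   ]
```

View pics/w6.png

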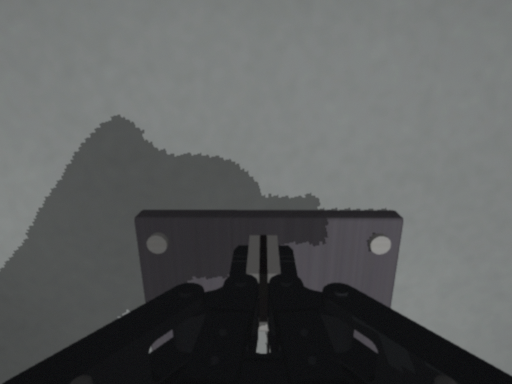

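```bash
python3 -m pendant '[[-0.003,0.003,-0.004,0,0,0],[-0.006,0.003,-0.004,0,0,0],[-0.009,0.003,-0.004,0,0,0],[-0.011,0.003,-0.004,0,0,0],[-0.013,0.003,-0.004,0,0,0],[-0.015,0.003,-0.004,0,0,0],[-0.017,0.003,-0.004,0,0,0],[-0.019,0.003,-0.004,0,0,0],[-0.021,0.003,-0.004,0,0,0],[-0.023,0.003,-0.004,0,0,0]]'
python3 tgt.py 0 124.5 0.05 90
```

```text
time_s: 10.22
ee_pos: [0.5839, 0.0908, 0.0517]
tcp_rot: [0.791, 0.611, -0.003, 0.0]
force: [1.8, 2.8, 2.1]
gripper_width: 0.0004
10.2167 fix [  1.  130.1] 0.0517 yawrel 90.1 F fix [0.98 3.16 2.11]
[-0.0056 -0.001   0.0017] rz 0.1 tilt [-0.004 -0.004 -1.   ]
```

```bash
python3 -m pendant '[[-0.0015,-0.001,0.0015,0,0,0],[-0.0025,-0.001,0.0015,0,0,0],[-0.0035,-0.001,0.0015,0,0,0],[-0.0045,-0.001,0.0015,0,0,0],[-0.005,-0.001,0.0015,0,0,0]]'
python3 tgt.py 0 124.5 0.05 90
```

```text
time_s: 10.63
ee_pos: [0.5812, 0.0859, 0.0499]
tcp_rot: [0.791, 0.611, -0.003, 0.0]
force: [1.3, 2.8, -1.3]
gripper_width: -0.0003
10.6333 fix [ -0.4 124.8] 0.0499 yawrel 90.0 F fix [ 0.53  3.01 -1.26]
[-0.0003  0.0004 -0.0001] rz 0.0 tilt [-0.004 -0.004 -1.   ]
```

```bash
python3 -m pendant '[[-0.0007,0,0,0,0,0],[-0.0014,0,0,0,0,0],[-0.0014,0,0,0,0,0]]'
python3 tgt.py 0 124.5 0.05 90
```

```text
time_s: 10.88
ee_pos: [0.5812, 0.0857, 0.05]
tcp_rot: [0.791, 0.612, -0.002, -0.0]
force: [1.9, 4.3, -0.8]
gripper_width: -0.0006
10.8833 fix [ -0.4 124.5] 0.05 yawrel 90.1 F fix [ 0.75  4.59 -0.78]
[-0.      0.0004 -0.    ] rz 0.1 tilt [-0.003 -0.002 -1.   ]
```

```bash
python3 -m pendant '[[-0.001,0,0,0,0,0],[-0.002,0,0,0,0,0],[-0.0025,0,0,0,0,0],[-0.0025,0,0,0,0,0]]'
python3 tgt.py 0 124.5 0.05 90
```

```text
time_s: 11.22
ee_pos: [0.5812, 0.0857, 0.0501]
tcp_rot: [0.791, 0.612, 0.0, -0.001]
force: [3.2, 6.9, -2.7]
gripper_width: -0.0
11.2167 fix [ -0.3 124.5] 0.0501 yawrel 90.1 F fix [ 1.37  7.46 -2.69]
[-0.0001  0.0003  0.0001] rz 0.1 tilt [-0.001  0.002 -1.   ]
```

```bash
python3 -m pendant '[[0.004,0,0,0,0,0],[0.01,0,-0.005,0,0,0],[0.01,0,-0.035,0,0,0],[0.01,0,-0.06,0,0,0],[0.01,0,-0.06,0,0,0]]'
cat > cw.py <<'E'
from h import *
import sys
J0,st,n=map(float,sys.argv[1:4]);z=float(sys.argv[4])
s=manip.get_state();r=R.from_quat(s['tcp_rot']);m=r.as_matrix();yaw0=np.degrees(np.arctan2(m[1,0],m[0,0]))
O=np.array([.550,-.0349]);ph=np.radians(-14.66);c,s_=np.cos(ph),np.sin(ph)
R2=np.array([[c,-s_],[s_,c]])
F=s['force'];Fx=m.T@F
pf=R2.T@(s['ee_pos'][:2]-O)*1e3
print(s['time_s'],'fix',pf.round(2),'pol',np.hypot(*pf).round(1),np.degrees(np.arctan2(pf[1],pf[0])).round(1),'z',s['ee_pos'][2].round(4),'F tool',Fx.round(2),'yawrel',round(yaw0+14.66,2))
for i in range(int(n)):
    J=J0+st*i;j=np.radians(J)
    p=48.5e-3*np.array([np.cos(j),np.sin(j)])+27e-3*np.array([-np.sin(j),np.cos(j)])
    d=r.inv().apply(np.r_[O+R2@p,z]-s['ee_pos'])
    print(J,d.round(4).tolist(),'rz',round(-((J-90-14.66-yaw0+180)%360-180),1))
E
python3 cw.py 158 -3 2 0.1; python3 tgt.py -110 40 0.19 0
```

```text
time_s: 11.63
ee_pos: [0.5863, 0.0957, 0.1147]
tcp_rot: [0.791, 0.612, 0.002, 0.001]
force: [1.0, 0.6, -0.6]
gripper_width: 0.0001
11.6333 fix [  2.04 135.48] pol 135.5 89.1 z 0.1147 F tool [0.88 0.84 0.62] yawrel 90.13
158.0 [-0.1423, -0.0575, 0.0141] rz 22.1
155.0 [-0.1394, -0.0578, 0.0141] rz 25.1
11.6333 fix [  2.  135.5] 0.1147 yawrel 90.1 F fix [ 0.84  0.88 -0.62]
[-0.0951 -0.1119 -0.0761] rz 90.1 tilt [ 0.005  0.001 -1.   ]
```

```bash
python3 -m pendant '[[-0.03,-0.012,0.005,0,0,4.5],[-0.06,-0.024,0.005,0,0,9],[-0.09,-0.036,0.005,0,0,13.5],[-0.12,-0.048,0.005,0,0,18],[-0.142,-0.0575,0.012,0,0,22],[-0.142,-0.0575,0.014,0,0,22],[-0.142,-0.0575,0.014,0,0,22]]'
python3 cw.py 158 -3 1 0.038
python3 - <<'E'
from h import *
s=manip.get_state();print(s['ee_pos'],s['joint_velocities'].round(3))
save('wrist','w7.png')
s=manip.get_state();print(s['ee_pos'])
E
```

```text
time_s: 12.22
ee_pos: [0.4929, -0.0295, 0.0992]
tcp_rot: [0.894, 0.449, 0.0, 0.001]
force: [-0.6, 0.3, 0.4]
gripper_width: -0.0001
12.2167 fix [-56.59  -9.27] pol 57.3 -170.7 z 0.0992 F tool [-0.15 -0.62 -0.45] yawrel 67.96
158.0 [0.0028, 0.0004, 0.0612] rz -0.0
[ 0.49290874 -0.02954578  0.0991752 ] [-0.03   0.012 -0.043 -0.049 -0.01  -0.01   0.006]
[ 0.49437635 -0.02786595  0.09981751]
```

View pics/w7.png

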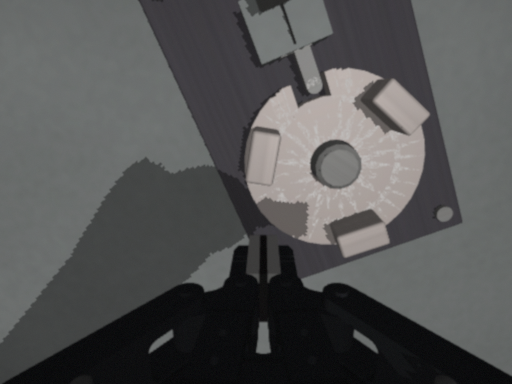

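```bash
python3 -m pendant '[[0.001,0,0.02,0,0,0],[0.001,0,0.045,0,0,0],[0.001,0,0.061,0,0,0],[0.001,0,0.061,0,0,0],[0.001,0,0.061,0,0,0]]'
python3 cw.py 155 -2 8 0.038
```

```text
time_s: 12.68
ee_pos: [0.4953, -0.0256, 0.0385]
tcp_rot: [0.893, 0.451, 0.001, -0.0]
force: [1.4, -0.6, 0.3]
gripper_width: 0.0002
12.6833 fix [-55.27  -4.85] pol 55.5 -175.0 z 0.0385 F tool [ 0.39  1.49 -0.3 ] yawrel 68.24
155.0 [0.0008, -0.0004, 0.0005] rz 3.2
153.0 [0.0025, -0.0012, 0.0005] rz 5.2
151.0 [0.0043, -0.002, 0.0005] rz 7.2
149.0 [0.0061, -0.0027, 0.0005] rz 9.2
147.0 [0.008, -0.0033, 0.0005] rz 11.2
145.0 [0.0098, -0.0039, 0.0005] rz 13.2
143.0 [0.0117, -0.0044, 0.0006] rz 15.2
141.0 [0.0136, -0.0048, 0.0006] rz 17.2
```

```bash
python3 -m pendant '[[0.0008,-0.0004,0.0005,0,0,3.2],[0.0025,-0.0012,0.0005,0,0,5.2],[0.0034,-0.0016,0.0005,0,0,6.2],[0.0043,-0.002,0.0005,0,0,7.2],[0.0052,-0.0024,0.0005,0,0,8.2],[0.0061,-0.0027,0.0005,0,0,9.2],[0.007,-0.003,0.0005,0,0,10.2],[0.008,-0.0033,0.0005,0,0,11.2]]'
python3 cw.py 147 -1 8 0.038
```

```text
time_s: 13.35
ee_pos: [0.4968, -0.0182, 0.0381]
tcp_rot: [0.933, 0.361, 0.0, 0.0]
force: [-2.9, -2.8, 1.9]
gripper_width: 0.0001
13.35 fix [-55.71   2.7 ] pol 55.8 177.2 z 0.0381 F tool [-3.98  0.12 -1.93] yawrel 56.93
147.0 [0.0011, -0.0003, 0.0001] rz -0.1
146.0 [0.0019, -0.0008, 0.0001] rz 0.9
145.0 [0.0028, -0.0012, 0.0001] rz 1.9
144.0 [0.0036, -0.0017, 0.0001] rz 2.9
143.0 [0.0045, -0.0021, 0.0001] rz 3.9
142.0 [0.0054, -0.0025, 0.0001] rz 4.9
141.0 [0.0063, -0.0029, 0.0001] rz 5.9
140.0 [0.0072, -0.0032, 0.0001] rz 6.9
```

```bash
python3 -m pendant '[[0.0019,-0.0008,0,0,0,0.9],[0.0024,-0.001,0,0,0,1.4],[0.0028,-0.0012,0,0,0,1.9]]'
python3 cw.py 145 -0.5 6 0.038
```

```text
time_s: 13.6
ee_pos: [0.498, -0.016, 0.038]
tcp_rot: [0.939, 0.344, 0.0, 0.0]
force: [-1.0, -2.4, 1.0]
gripper_width: -0.0
13.6 fix [-55.11   5.17] pol 55.3 174.6 z 0.038 F tool [-2.32  1.2  -0.96] yawrel 54.96
145.0 [0.0004, -0.0004, 0.0] rz -0.0
144.5 [0.0008, -0.0006, 0.0] rz 0.5
144.0 [0.0012, -0.0009, 0.0] rz 1.0
143.5 [0.0016, -0.0011, 0.0] rz 1.5
143.0 [0.0021, -0.0013, 0.0] rz 2.0
142.5 [0.0025, -0.0015, 0.0] rz 2.5
```

```bash
python3 -m pendant '[[0.0012,-0.0009,0,0,0,1],[0.0016,-0.0011,0,0,0,1.5],[0.0021,-0.0013,0,0,0,2]]'
python3 cw.py 143 -0.5 6 0.038
```

```text
time_s: 13.85
ee_pos: [0.4987, -0.0138, 0.0379]
tcp_rot: [0.945, 0.328, -0.0, 0.0]
force: [-1.0, -3.3, 0.9]
gripper_width: 0.0002
13.85 fix [-54.99   7.44] pol 55.5 172.3 z 0.0379 F tool [-2.81  1.95 -0.88] yawrel 52.9
143.0 [0.0002, -0.0001, -0.0001] rz -0.1
142.5 [0.0006, -0.0003, -0.0001] rz 0.4
142.0 [0.001, -0.0006, -0.0001] rz 0.9
141.5 [0.0014, -0.0008, -0.0001] rz 1.4
141.0 [0.0019, -0.001, -0.0001] rz 1.9
140.5 [0.0023, -0.0012, -0.0001] rz 2.4
```

```bash
python3 -m pendant '[[0.0008,-0.0004,0,0,0,0.6],[0.0012,-0.0006,0,0,0,1]]'
python3 cw.py 142 -0.5 4 0.038
python3 - <<'E'
from h import *
save('wrist','w8.png')
E
```

```text
time_s: 14.02
ee_pos: [0.4993, -0.0126, 0.0378]
tcp_rot: [0.948, 0.319, -0.0, 0.0]
force: [-0.2, -2.8, -0.4]
gripper_width: -0.0001
14.0167 fix [-54.74   8.74] pol 55.4 170.9 z 0.0378 F tool [-1.86  2.13  0.45] yawrel 51.84
142.0 [-0.0002, 0.0, -0.0002] rz -0.2
141.5 [0.0002, -0.0002, -0.0002] rz 0.3
141.0 [0.0007, -0.0005, -0.0002] rz 0.8
140.5 [0.0011, -0.0007, -0.0002] rz 1.3
```

View pics/w8.png

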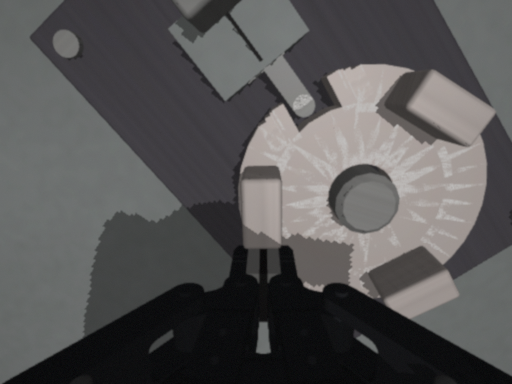

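```bash
for i in 1; do python3 -m pendant '[[0.0005,-0.0003,0,0,0,0.4],[0.0007,-0.0004,0,0,0,0.6]]'; done
python3 cw.py 141 -0.5 3 0.038
```

```text
time_s: 14.23
ee_pos: [0.4996, -0.0115, 0.0377]
tcp_rot: [0.95, 0.314, -0.0, 0.0]
force: [-1.8, -2.6, 0.4]
gripper_width: 0.0003
14.2333 fix [-54.71   9.92] pol 55.6 169.7 z 0.0377 F tool [-2.99  1.03 -0.38] yawrel 51.23
141.0 [-0.0003, 0.0003, -0.0003] rz 0.2
140.5 [0.0001, 0.0, -0.0003] rz 0.7
140.0 [0.0006, -0.0002, -0.0003] rz 1.2
```

```bash
python3 -m pendant '[[0.0005,-0.0003,0,0,0,0.4],[0.0007,-0.0004,0,0,0,0.6]]'
python3 cw.py 141 -0.5 5 0.038
```

```text
time_s: 14.4
ee_pos: [0.4998, -0.0106, 0.0377]
tcp_rot: [0.951, 0.309, -0.0, 0.0]
force: [-1.1, -3.3, -0.1]
gripper_width: 0.0001
14.4 fix [-54.73  10.79] pol 55.8 168.9 z 0.0377 F tool [-2.8   2.04  0.08] yawrel 50.6
141.0 [-0.0009, 0.0008, -0.0003] rz -0.4
140.5 [-0.0005, 0.0006, -0.0003] rz 0.1
140.0 [-0.0001, 0.0004, -0.0003] rz 0.6
139.5 [0.0003, 0.0001, -0.0003] rz 1.1
139.0 [0.0008, -0.0001, -0.0003] rz 1.6
```

```bash
python3 -m pendant '[[0.0004,0,0,0,0,0.5],[0.0006,0,0,0,0,0.8]]'
python3 cw.py 139 -0.5 3 0.038
```

```text
time_s: 14.57
ee_pos: [0.4997, -0.0105, 0.0376]
tcp_rot: [0.953, 0.302, -0.001, 0.0]
force: [-3.4, -3.9, 2.6]
gripper_width: 0.0002
14.5667 fix [-54.87  10.88] pol 55.9 168.8 z 0.0376 F tool [-5.01  1.28 -2.64] yawrel 49.76
139.0 [0.0008, 0.0001, -0.0004] rz 0.8
138.5 [0.0012, -0.0002, -0.0004] rz 1.3
138.0 [0.0016, -0.0004, -0.0004] rz 1.8
```

```bash
python3 -m pendant '[[0.0004,-0.0001,0,0,0,0.5],[0.0006,-0.0002,0,0,0,0.8]]'
python3 cw.py 139 -0.5 3 0.038
python3 - <<'E'
from h import *
im=save('wrist','w9.png')[40:180,200:400,::-1]
cv2.imwrite('pics/w9c.png',cv2.resize(cv2.convertScaleAbs(im,alpha=1.4,beta=20),(800,560),interpolation=cv2.INTER_CUBIC))
E
```

```text
time_s: 14.73
ee_pos: [0.4995, -0.0103, 0.0376]
tcp_rot: [0.956, 0.294, -0.002, 0.0]
force: [-2.9, -4.5, 3.8]
gripper_width: 0.0003
14.7333 fix [-55.06  11.01] pol 56.2 168.7 z 0.0376 F tool [-4.95  2.1  -3.75] yawrel 48.9
139.0 [0.0008, 0.0003, -0.0004] rz -0.1
138.5 [0.0012, 0.0, -0.0004] rz 0.4
138.0 [0.0017, -0.0002, -0.0004] rz 0.9
```

View pics/w9c.png

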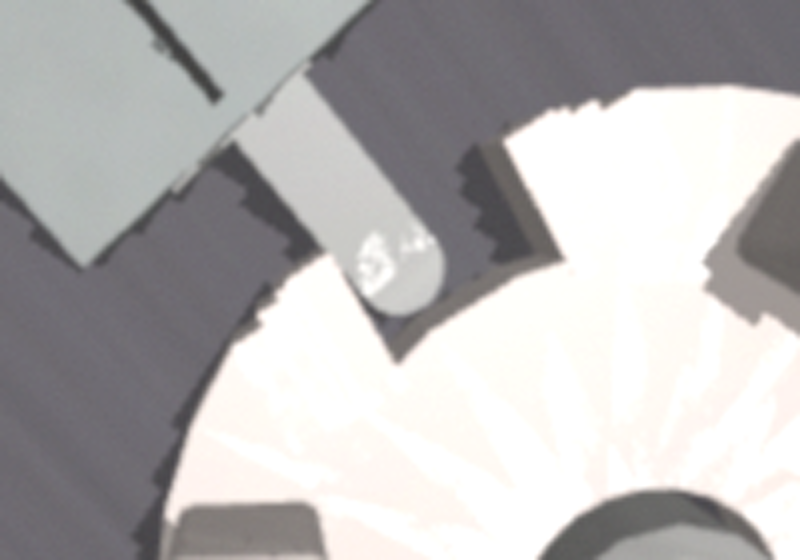

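```bash
python3 -m pendant '[[0.0008,-0.0002,-0.0005,0,0,0],[0.001,-0.0002,-0.0005,0,0,0],[0.001,-0.0002,-0.0005,0,0,0]]'
python3 cw.py 139 -0.5 1 0.038
```

```text
time_s: 15.03
ee_pos: [0.4995, -0.0096, 0.0378]
tcp_rot: [0.956, 0.294, -0.002, 0.0]
force: [-3.1, -2.8, -0.5]
gripper_width: -0.0
15.0333 fix [-55.28  11.67] pol 56.5 168.1 z 0.0378 F tool [-4.12  0.62  0.55] yawrel 48.9
139.0 [0.0005, 0.0009, -0.0002] rz -0.1
```

```bash
python3 -m pendant '[[0.0006,0,0,0,0,0],[0.0008,0,0,0,0,0],[0.0008,0,0,0,0,0]]'
python3 cw.py 139 -0.5 1 0.038
```

```text
time_s: 15.28
ee_pos: [0.4995, -0.0096, 0.0377]
tcp_rot: [0.956, 0.294, -0.003, 0.0]
force: [-4.9, -4.9, 2.6]
gripper_width: -0.0001
15.2833 fix [-55.28  11.68] pol 56.5 168.1 z 0.0377 F tool [-6.84  1.28 -2.56] yawrel 48.89
139.0 [0.0004, 0.0009, -0.0003] rz -0.1
```

```bash
python3 -m pendant '[[0.0006,0,0,0,0,0],[0.0008,0,0,0,0,0],[0.0008,0,0,0,0,0]]'
python3 cw.py 139 -0.5 1 0.038
```

```text
time_s: 15.53
ee_pos: [0.4994, -0.0096, 0.0377]
tcp_rot: [0.956, 0.294, -0.004, 0.001]
force: [-3.9, -4.1, 2.9]
gripper_width: 0.0001
15.5333 fix [-55.33  11.64] pol 56.5 168.1 z 0.0377 F tool [-5.57  1.17 -2.85] yawrel 48.87
139.0 [0.0005, 0.0009, -0.0003] rz -0.1
```

```bash
python3 - <<'E'
from h import *
a=[]
for i in range(10):
    manip.read_camera('top');s=manip.get_state();m=R.from_quat(s['tcp_rot']).as_matrix();a.append(np.r_[m.T@s['force'],fx(s['ee_pos'])])
print(np.array(a).round(2))
print(np.mean(a,0).round(2))
E
```

```text
[[ -5.54   1.66  -2.7  -55.31  11.71]
 [ -4.89   1.05  -2.91 -55.32  11.66]
 [ -5.76   1.77  -2.86 -55.34  11.68]
 [ -5.67   1.42  -2.39 -55.34  11.69]
 [ -5.92   1.49  -2.2  -55.32  11.66]
 [ -6.47   0.91  -2.47 -55.31  11.7 ]
 [ -5.86   1.01  -2.3  -55.33  11.68]
 [ -6.17   2.    -2.47 -55.32  11.68]
 [ -6.05   1.55  -2.79 -55.33  11.66]
 [ -5.68   1.83  -3.01 -55.33  11.64]]
[ -5.8    1.47  -2.61 -55.32  11.68]
```

```bash
python3 -m pendant '[[0.0008,0,0,0,0,0],[0.0011,0,0,0,0,0],[0.0011,0,0,0,0,0]]'
python3 - <<'E'
from h import *
a=[]
for i in range(8):
    manip.read_camera('top');s=manip.get_state();m=R.from_quat(s['tcp_rot']).as_matrix();a.append(np.r_[m.T@s['force'],fx(s['ee_pos'])])
print(np.array(a)[:,0].round(1),np.mean(a,0).round(2))
E
```

```text
time_s: 16.28
ee_pos: [0.4994, -0.0096, 0.0377]
tcp_rot: [0.956, 0.294, -0.005, 0.001]
force: [-4.1, -4.1, 3.4]
gripper_width: 0.0001
[-7.6 -6.1 -7.3 -6.8 -6.5 -6.6 -6.6 -7.4] [ -6.87   1.17  -3.66 -55.34  11.67]
```

```bash
python3 -m pendant '[[0.0004,0,0,0,0,0],[0,0,0,0,0,0],[-0.0005,0,0,0,0,0],[-0.001,0,0,0,0,0],[-0.002,0,0,0,0,0],[-0.003,0,0,0,0,0],[-0.005,0,0,0,0,0],[-0.007,0,-0.002,0,0,0],[-0.007,0,-0.002,0,0,0]]'
python3 cw.py 139 -0.5 1 0.038
python3 - <<'E'
from h import *
im=save('wrist','w10.png')
im=im[20:180,180:420,::-1]
cv2.imwrite('pics/w10c.png',cv2.resize(cv2.convertScaleAbs(im,alpha=1.4,beta=20),(800,533),interpolation=cv2.INTER_CUBIC))
E
```

```text
time_s: 17.43
ee_pos: [0.4938, -0.0133, 0.0401]
tcp_rot: [0.956, 0.294, -0.005, 0.001]
force: [0.0, -0.4, 0.5]
gripper_width: 0.0001
17.4333 fix [-59.88   6.64] pol 60.2 173.7 z 0.0401 F tool [-0.22  0.39 -0.49] yawrel 48.86
139.0 [0.0073, 0.001, 0.0021] rz -0.1
```

View pics/w10c.png

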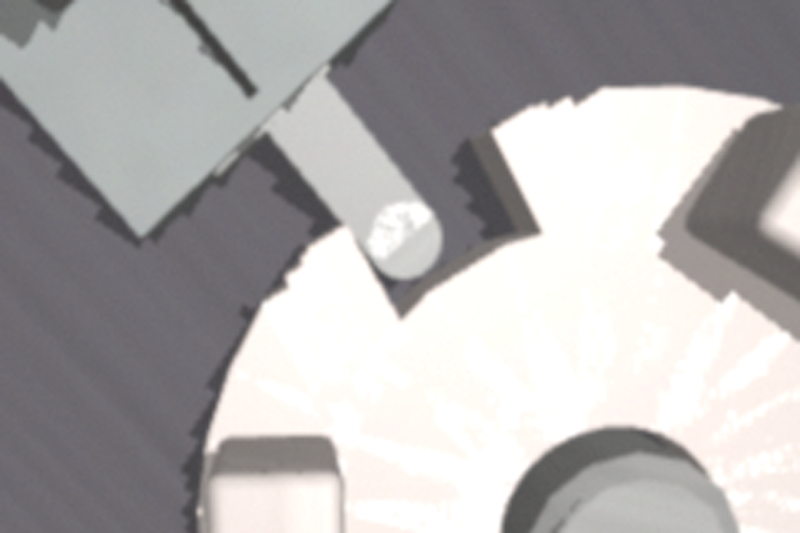

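```bash
python3 -m pendant '[[-0.002,0,-0.02,0,0,0],[-0.002,0,-0.05,0,0,0],[-0.002,0,-0.08,0,0,0],[-0.002,0,-0.11,0,0,0],[-0.002,0,-0.13,0,0,0],[-0.002,0,-0.13,0,0,0],[-0.002,0,-0.13,0,0,0],[-0.002,0,-0.13,0,0,0]]'
python3 - <<'E'
from h import *
s=manip.get_state();print(s['ee_pos'],s['force'],s['time_s'])
im=save('wrist','w11.png')
im=save('top','t11.png')
for n in ['race','bush','bin']: print(n,[(round(d['p'],2),np.round(d['point'],3)) for d in manip.boxes_of(n,'top')[:2]])
E
```

```text
time_s: 18.15
ee_pos: [0.4927, -0.014, 0.1694]
tcp_rot: [0.956, 0.294, -0.005, 0.001]
force: [0.4, 0.2, -0.5]
gripper_width: -0.0001
[ 0.49272788 -0.01398128  0.16942047] [ 0.36588169  0.15341496 -0.48149479] 18.15
race [(0.79, array([0.431, 0.336, 0.02 ]))]
bush [(0.57, array([ 0.524, -0.348,  0.033])), (0.17, array([0.571, 0.086, 0.017]))]
bin [(0.91, array([0.699, 0.391, 0.026]))]
```

View pics/w11.png

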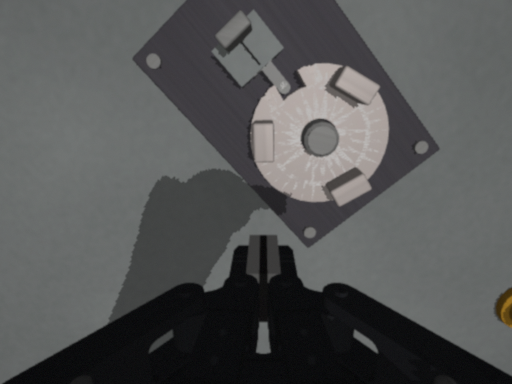

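The wrist picture shows the bolt home, with its nose at about (285,88) against the notch's side, and the hub flat and clear of the robot. The bystanders are where they started.

```bash
python3 -c "
from bench import manip
print(manip.sign_off())"
```

```text
the job is handed in; nothing more can be done
None
```

I did the whole sequence and handed the job in at about 18 s. I couldn't directly check that the hub still bears on the bolt by more than 0.2 N after release.

- **Turning the hub:** I pushed one jaw through about 115° anticlockwise. The camera then put the notch centre about 2 mm from the mark.
- **Bolt:** I pushed it in against about 3 N. It stopped after 20.0 mm of travel, where the force rose to about 7 N without any further movement.
- **Clockwise press:** The hub turned freely at about 2.8 N until the notch side met the bolt. I then held a mean push of about 6.9 N for over 0.4 s. That puts roughly 3 to 4 N on the bolt, an estimate from push minus friction. I then backed off slowly.

**Last checks:**
- The wrist pictures show the bolt home, with the notch side against its nose and the hub flat by eye.
- The wrist force was close to zero, so the robot was touching nothing.
- The race, bush and bin were found within about 5 mm of where they started, which is about the detector's own error.

**Disagreements:**
- The camera put the bolt nose between 2.6 and 4 mm off centre, depending on the view.
- While pressing, the hub shifted another 0.7 mm after first contact, probably its play on the spindle, before it settled.

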